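# Load the axle rack past the sprung gate

## Robot

A 6-joint arm with a two-finger parallel gripper is mounted at the origin on the work surface. World frame = base frame: x ahead of the robot, y to its left, z up, the work surface at z = 0. Lengths are in m, angles in rad, forces in N, time in s.
With the tool pointing down it reaches from about 0.15 to 0.775 m from the base axis. Payload 6.1 kg.
Tool frame: the origin (TCP) lies midway between the tips of the shut fingers; the grasp point (between the pads) lies 19 mm behind it; y points along the fingers, x is the direction in which the jaws open and shut, and the axes are right-handed (so a half turn about y gives the same grasp; the last joint's range is limited). The gripper opens to 85 mm and grips with 20 to 120 N. Pads are 22 mm wide; open, the fingers measure 114 mm over their backs; the gripper's body (76 mm by 85 mm) begins 54 mm behind the grasp point. The pads swing forward as they close: fully open they stand 13 mm farther back than shut.
Start: joints at [1.152, 0.126, -0.04, 1.405, 0, 1.571], TCP at [0.213, 0.48, 0.231] pointing down, gripper open.
Joint ranges: [-2.72, 2.72], [-0.95, 1.95], [-1.27, 1.35], [-1.78, 2.02], [-1.46, 1.47], [-3.14, 3.14]. Speed limits (rad/s): [2.39, 2.39, 3.01, 3.14, 3.14, 3.14].

## Interface

Orientations are given as a unit quaternion [x, y, z, w].
In Python, from workcell import manip gives the robot as it stands.
- The arm moves only by the tool step_arm, never from a script. Its arguments are lists of equal length, an entry for each row: "travel": the shift along the tool's x, y, z in cm, a list of three; "turn": the turn about the tool's y in degrees. In form: {"travel": [[tx, ty, tz], ...], "turn": [turn, ...]}. A call has 1 to 8 rows; each row is the pose to reach, as a shift and turn from the pose commanded when the call began, along the tool's axes at that moment; what a row does not reach only later rows make up. A row lasts 1/10 s, in which the tool goes at most 50 mm and 8.59 degrees, less where a joint would pass 70% of its speed; a pose out of reach is approached as far as the arm can. A call with a gripper value outside its range is refused whole. "jaw" is the opening, from 0 (shut) to 1 (fully open), set as the call begins (left out, the last holds). The fingers move at their own pace and stop on an object; the grip force is fixed at half the most. Time passes only in rows, so rows that repeat a pose let the fingers close. It gives the time, the measured TCP pose, the force and the opening at its end, in the units of the state.
- manip.get_state(): the state, without advancing time (a new reading comes with each control period).
- manip.camera(name): name is "side" or "top"; returns a dict with "frame" (480x640x3 uint8, blue, green, red), "depth" (480x640 float32, m along the optical axis (not along the pixel's ray), 0 where there is no reading), "vertical_fov" (degrees; the focal length in pixels is half the picture's height over the tangent of half this angle, whatever the lens; pixels are square), "cx", "cy" (the principal point, pixels), "dist_coeffs" ([k1, k2, p1, p2, k3] as OpenCV has them; the pictures are not rectified), "position" and "rotation" of the camera in the world. Camera axes: x right, y up, looking along -z (the intrinsics and any distortion apply to the point x, -y, -z); pixel columns grow to the right and rows downward; lengths in m; the calibration is good to about 2 mm. A picture is of the moment at which its call begins.
- manip.hand_in(): hands the job in, once; it reports no verdict.
The state is a dict: "time_s": time; "joint_positions": joint angles; "joint_vel": joint speeds; "joint_torque": joint torques, N m; "tcp_pos": TCP position; "eef_rot": TCP orientation; "ft_force": force on the tool from outside, world axes, zero at the start; "moment": the same for the moment, N m; "opening": opening from 0.0 (shut) to 1.0 (fully open).
Only numpy, scipy, OpenCV 4.12 (cv2) and the standard library are available. Lean on these libraries where they do the work, as an engineer would, in place of code of your own. Each camera call takes 0.05 s, during which the arm holds its last target. There are 200 camera calls.

## Task

Press the long paddle beside the chute down with one fingertip to hold the sprung gate fully open, and meanwhile push the white rack by its upright rear plate with the other fingertip, past the gate until it is home against the end stop. The gate must never touch the rack; once the rack is home, let go so that the gate shuts behind the tray. Only push the rack, do not lift it, and leave the jar, scoop, orange separator and loose axle alone.

Things in the scene. Friction and masses are not known exactly. Their poses are not given: they have to be found in the camera images.
- chute: Fixed grey metal channel, open above and at its entry; 318 mm long, 78 wide, walls 30 high, 4 thick, inside 70 wide, floor 4 thick. Origin: work surface, midway between the walls. +x = push direction (entry x -165 mm, gate blade +65, end stop face +147), roughly world +y, turned up to 0.35 rad; +y = side of hinge shaft (y 44, z 42 mm) and paddle, roughly towards the robot; +z up.
- stop (a point): Middle of the face of the chute's end stop, 17 mm above the work surface; the stop is 30 mm high. The rack is home when its nose touches it.
- rack: Loose white rack in the chute, 140 mm long, 64 wide, 0.18 to 0.35 kg. Origin: centre of underside, 4 mm above the work surface; +x = nose = chute +x. Front half (x 0 to 70): tray 26 high holding three fixed wheel axles. Rear half: tail 50 wide, 5 thick, ending in an upright push plate (x -70 to -62, 50 wide, 54 high). Home, the gate blade stands over the tail, 9 mm behind the tray.
- rack_push (a point): Middle of the rear face of the rack's push plate, 39 mm above the work surface (the plate's top is at 58 mm): push here towards chute +x, a few newtons. It starts at chute x = -115 to -87 mm; home is chute x = +7 mm.
- rack_nose (a point): Middle of the front face of the rack's tray, 17 mm above the work surface. It starts 12 to 40 mm short of the gate line; home is chute x = +147 mm, touching the end stop.
- gate (a joint): Gate angle, rad: 0 shut, 0.55 fully open at its stop. The hinge axis runs along the chute, so pushing the rack at the gate does not open it. A spring shuts it when the paddle is let go. Opened by pressing the paddle down: about 2 N at its middle line when shut, 4 N fully open. Above 0.4 the blade is clear of the rack.
- blade (a point): Gate blade: dark steel bar reaching 74 mm from the shaft across the chute's top, at chute x +65 mm, with a plate 26 mm wide, 5 thick hanging at its end. Point: middle of the plate's lower edge. Shut, this is 14 mm above the work surface and the plate blocks the tray; fully open, above 40 mm and the top of the blade at about 87 mm.
- paddle (a point): Aluminium plate 195 mm long, 42 wide, rigid with the gate, beside the chute. Point: centre of its upper face. Covers chute x -165 to +30 mm, y 56 to 96. Its middle line (y 76) is 53 mm above the work surface when shut (outer edge higher), 35 mm fully open (outer edge 28). Fingertips 60 to 95 mm apart across the chute put one on it, the other behind the push plate, at one height.
- jar: Bystander: closed glass jar with aluminium lid, 68 mm across, 110 mm high, standing beyond the end stop. Origin at the centre of its base.
- scoop: Bystander: stainless scoop, about 180 mm long, 36 mm high, lying beyond the far wall. Origin at its underside near the middle.
- separator: Bystander: orange plastic brick separator, about 100 mm long, 10 mm high, lying on the paddle side beyond the paddle's end. Origin at its underside.
- axle: Bystander: loose grey wheel axle, 50 mm wide, 19 mm high, lying beyond the far wall. Origin at the bottom, middle.
Things that resemble listed ones, but are neither listed nor needed, are in the scene too. Leave any pink look-alike of the rack alone.

How it is judged:
By the outcome, as a careful person would: the job done as asked, in the order asked, and still so for the second after the job is handed in, with the robot touching nothing.
It also fails if it takes over 48 s, if anything falls off the work surface, if the arm or the gripper's body presses on something with over 40 N, if the wrist force passes 120 N, or if a joint passes its speed limit or range.

## Working session

There is one attempt and no reset: what is moved stays moved. The work goes in short steps, Python scripts to look and compute and a tool call to move; the robot and the scene stay as the last step left them, time stands still between calls to the robot, and variables do not carry over. Pictures are saved under pics/ and viewed, about 8 in all and at most 12, crops included, and the job is handed in when it is done.

Besides the shell and the picture viewer there is one more tool, called by a JSON object that holds its "op" and its "data". step_arm: Moves the arm, as the interface text tells. Its arguments: {"type":"object","properties":{"travel":{"type":"array"},"turn":{"type":"array"},"jaw":{"type":"number"}},"required":["travel","turn"]}

```bash
mkdir -p pics; ls; cat > h.py <<'E'
import numpy as np, cv2, pickle
from workcell import manip
def grab(n):
    c=manip.camera(n); pickle.dump(c,open(f'{n}.pkl','wb')); return c
def load(n): return pickle.load(open(f'{n}.pkl','rb'))
def K(c):
    f=240/np.tan(np.radians(c['vertical_fov'])/2)
    return np.array([[f,0,c['cx']],[0,f,c['cy']],[0,0,1.]])
def R(c):
    r=np.array(c['rotation'],float)
    if r.size==4:
        from scipy.spatial.transform import Rotation
        return Rotation.from_quat(r.ravel()).as_matrix()
    return r.reshape(3,3)
def rays(c,uv):
    p=cv2.undistortPoints(np.array(uv,float).reshape(-1,1,2),K(c),np.array(c['dist_coeffs'],float)).reshape(-1,2)
    return np.c_[p[:,0],-p[:,1],-np.ones(len(p))]@R(c).T
def onplane(c,uv,z):
    d=rays(c,uv);o=np.array(c['position']);return o+d*((z-o[2])/d[:,2])[:,None]
def cloud(c):
    v,u=np.mgrid[:480,:640];uv=np.c_[u.ravel(),v.ravel()]
    return (np.array(c['position'])+rays(c,uv)*c['depth'].reshape(-1,1)).reshape(480,640,3)
def proj(c,P):
    q=(np.atleast_2d(P)-np.array(c['position']))@R(c);q[:,1:]*=-1
    return cv2.projectPoints(q.reshape(-1,1,3),np.zeros(3),np.zeros(3),K(c),np.array(c['dist_coeffs'],float))[0].reshape(-1,2)
E
python3 - <<'E'
from h import *
for n in ['side','top']:
    c=grab(n); cv2.imwrite(f'pics/{n}0.png',c['frame'])
    print(n,c['position'],np.round(c['rotation'],3).tolist(),c['vertical_fov'],c['dist_coeffs'],(c['depth']>0).mean())
s=manip.get_state(); print({k:np.round(v,3).tolist() for k,v in s.items()})
E
```

```text
pics
side [ 0.14280207 -0.44750822  0.82473177] [0.349, -0.12, -0.326, 0.87] 47.93691712777404 [-0.0924517  0.         0.         0.         0.       ] 0.9961197916666666
top [0.40403216 0.10946216 0.88969325] [-0.07, 0.082, 0.753, -0.649] 54.89331154427258 [-0.04175839  0.          0.          0.          0.        ] 0.99619140625
{'time_s': 0.1, 'joint_positions': [1.152, 0.126, -0.04, 1.405, 0.0, 1.571], 'joint_vel': [0.002, -0.002, 0.004, 0.002, 0.001, 0.0], 'joint_torque': [0.003, -43.69, 35.361, 0.014, 0.0, -0.0], 'tcp_pos': [0.213, 0.479, 0.231], 'eef_rot': [0.593, 0.385, -0.386, -0.593], 'ft_force': [-0.025, -0.905, 0.591], 'moment': [-0.054, -0.026, -0.013], 'opening': 0.997}
```

View pics/side0.png

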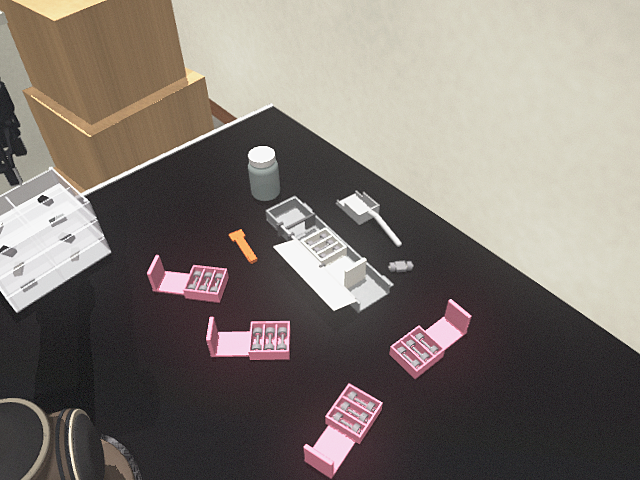

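View pics/top0.png

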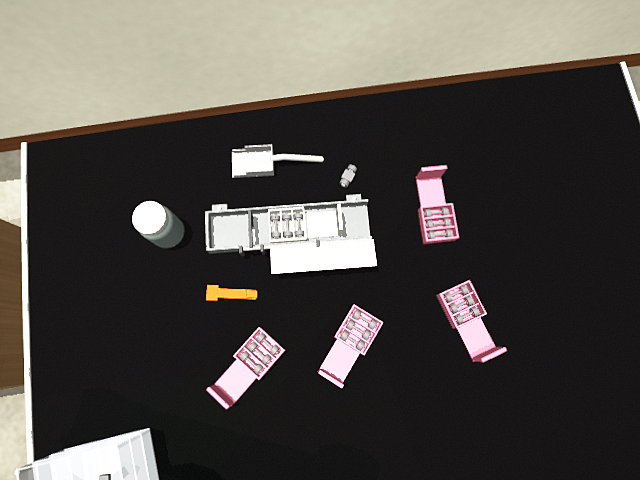

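The only white rack is inside the chute: top view about (305,222), side view about (335,255). The pink look-alikes stand loose outside. Next I'll measure, and make one enlarged crop to confirm.

```bash
python3 - <<'E'
from h import *
c=load('top');P=cloud(c)
crop=cv2.resize(c['frame'][185:285,195:385],None,fx=4,fy=4,interpolation=cv2.INTER_CUBIC)
s=load('side'); crop2=cv2.resize(s['frame'][190:315,255:405],None,fx=4,fy=4,interpolation=cv2.INTER_CUBIC)[:, :]
cv2.imwrite('pics/crop1.png',crop); cv2.imwrite('pics/crop2.png',crop2)
# table check
print('table z',np.median(P[300:340,300:320,2]), np.median(cloud(s)[300:340,470:500,2]))
# paddle: bright white region, below wall
g=cv2.cvtColor(c['frame'],cv2.COLOR_BGR2GRAY)
for r in [200,208,215,222,228,235,240,245,250,258,265,271]:
    print(r,[(u,int(g[r,u]),np.round(P[r,u]*1000).astype(int).tolist()) for u in (212,230,300,330,345,360)])
E
```

```text
table z -0.00028351141699345384 -0.0006108715939734943
200 [(212, 23, [713, 272, 2]), (230, 26, [707, 236, 2]), (300, 24, [687, 97, 0]), (330, 12, [678, 37, -2]), (345, 59, [673, 7, 1]), (360, 253, [661, -18, 28])]
208 [(212, 246, [696, 274, 2]), (230, 0, [690, 238, 2]), (300, 255, [662, 100, 26]), (330, 221, [660, 40, 3]), (345, 242, [656, 11, 4]), (360, 232, [651, -19, 3])]
215 [(212, 72, [679, 274, 9]), (230, 209, [675, 239, 4]), (300, 185, [649, 102, 25]), (330, 255, [645, 43, 8]), (345, 239, [641, 13, 5]), (360, 231, [637, -17, 4])]
222 [(212, 133, [666, 276, 5]), (230, 237, [661, 241, 4]), (300, 237, [640, 103, 5]), (330, 255, [630, 45, 11]), (345, 118, [628, 15, 1]), (360, 235, [623, -14, 3])]
228 [(212, 146, [654, 277, 5]), (230, 239, [649, 242, 3]), (300, 136, [628, 105, 4]), (330, 255, [618, 47, 9]), (345, 118, [615, 17, 5]), (360, 236, [611, -12, 4])]
235 [(212, 138, [640, 279, 4]), (230, 241, [634, 243, 5]), (300, 213, [610, 107, 21]), (330, 255, [605, 49, 6]), (345, 134, [601, 19, 3]), (360, 237, [597, -10, 4])]
240 [(212, 142, [629, 279, 6]), (230, 240, [625, 245, 2]), 
[... 233 characters left out ...]
 [573, 27, 46]), (360, 254, [569, -1, 45])]
250 [(212, 157, [606, 278, 22]), (230, 74, [604, 246, 9]), (300, 255, [575, 111, 49]), (330, 255, [567, 56, 48]), (345, 255, [563, 29, 48]), (360, 255, [559, 1, 49])]
258 [(212, 23, [595, 284, -1]), (230, 27, [590, 249, 0]), (300, 255, [561, 113, 48]), (330, 255, [552, 59, 50]), (345, 255, [547, 32, 54]), (360, 255, [543, 4, 55])]
265 [(212, 25, [581, 285, 2]), (230, 27, [576, 251, 1]), (300, 255, [547, 115, 52]), (330, 255, [538, 61, 56]), (345, 255, [534, 34, 56]), (360, 255, [529, 7, 59])]
271 [(212, 24, [569, 287, 1]), (230, 19, [564, 252, 0]), (300, 255, [544, 117, 3]), (330, 5, [536, 60, -1]), (345, 12, [531, 31, -2]), (360, 13, [526, 2, 2])]
```

View pics/crop1.png

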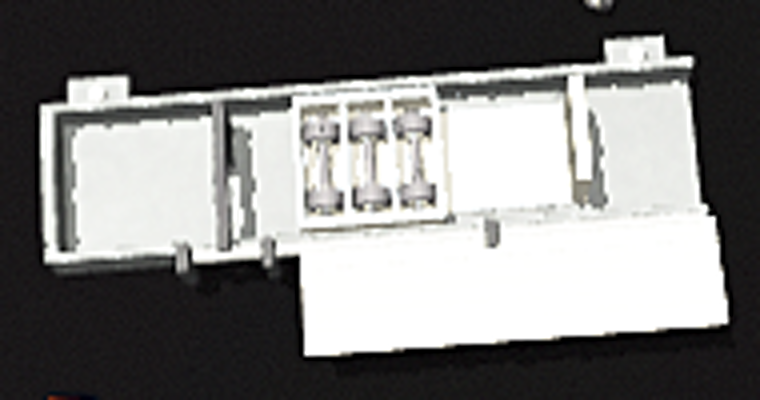

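View pics/crop2.png

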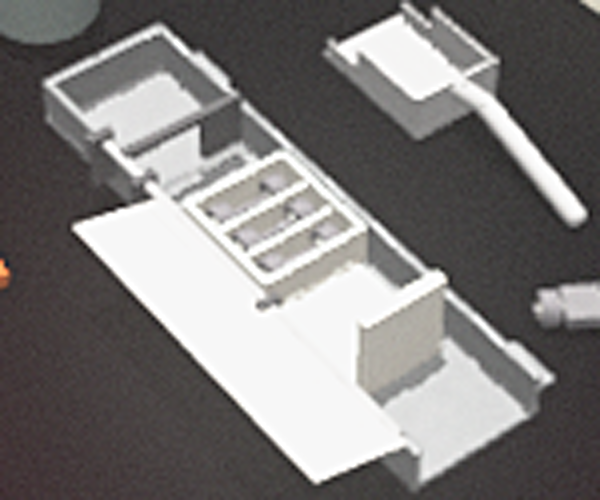

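Crop 1 (top): the white rack with three axles sits in the chute, and its upright plate top is at crop (580,75–180). The stop end is at crop x≈45 and the paddle spans crop (300–728, 215–355). Crop 2 (side) shows the same, with the rack's nose towards the gate blade. It is the only rack in the chute, so it is the one meant. Next I'll fit the chute frame from the known corners.

```bash
cat > fit.py <<'E'
from h import *
def fit(A,B): # chute xy -> world xy
    A=np.array(A,float)/1000;B=np.array(B);a=A.mean(0);b=B.mean(0)
    H=(A-a).T@(B-b);U,S,V=np.linalg.svd(H);Rm=V.T@np.diag([1,np.linalg.det(V.T@U.T)])@U.T
    return Rm,b-Rm@a
def pts(c,L,ox,oy): 
    out=[]
    for (u,v),z in L: out.append(onplane(c,[((u+.5)/4-.5+ox,(v+.5)/4-.5+oy)],z/1000)[0,:2])
    return np.array(out)
E
python3 - <<'E'
from fit import *
c=load('top');s=load('side')
Lt=[((42,103),30),((693,58),30),((305,355),57),((728,323),57)]
A=[(153,-39),(-165,-39),(30,96),(-165,96)]
Bt=pts(c,Lt,195,185)
Ls=[((160,25),30),((553,377),30),((73,229),57),((318,484),57),((43,83),30)]
As=A+[(153,39)]
Bs=pts(s,Ls,255,190)
for n,a,B in (('top',A,Bt),('side',As,Bs),('both',A+As,np.r_[Bt,Bs])):
    Rm,t=fit(a,B);print(n,'yaw x-axis',np.degrees(np.arctan2(Rm[1,0],Rm[0,0])),t*1000)
    print(np.round((B-t)@Rm*1000-np.array(a)).tolist())
np.savez('fr.npz',R=Rm,t=t)
# push plate rear top corners, z58
print('plate top', np.round((pts(c,[((590,75),58),((592,180),58)],195,185)-t)@Rm*1000), 'side',np.round((pts(s,[((447,281),58),((360,327),58)],255,190)-t)@Rm*1000))
# depth: points in chute frame
for cc in (c,s):
    P=cloud(cc).reshape(-1,3);q=(P[:,:2]-t)@Rm*1000;z=P[:,2]*1000
    m=(abs(q[:,1])<20)&(z>48)&(z<66)&(q[:,0]<-40)&(q[:,0]>-160);print('plate',m.sum(),np.percentile(q[m,0],[5,50,95]),np.percentile(z[m],[5,50,95]),q[m,1].min(),q[m,1].max())
    m=(q[:,1]>58)&(q[:,1]<94)&(abs(q[:,0]+67)<95)&(z>30)&(z<75)
    A_=np.c_[q[m],np.ones(m.sum())];k=np.linalg.lstsq(A_,z[m],rcond=None)[0];print('paddle z@y56,76,96',k@[-67,56,1],k@[-67,76,1],k@[-67,96,1])
E
```

```text
top yaw x-axis 85.59958348574828 [632.81758977 133.31057626]
[[-1.0, -0.0], [1.0, -0.0], [-1.0, 1.0], [1.0, 0.0]]
side yaw x-axis 86.0562679248309 [630.22045431 130.48986153]
[[0.0, 0.0], [-2.0, -3.0], [0.0, 2.0], [1.0, 1.0], [1.0, -1.0]]
both yaw x-axis 85.9138764341764 [631.28591708 131.77740489]
[[1.0, -3.0], [2.0, -1.0], [1.0, -1.0], [3.0, -0.0], [-1.0, 2.0], [-3.0, -2.0], [-1.0, 3.0], [-1.0, 2.0], [-1.0, 1.0]]
plate top [[-110.  -27.]
 [-106.   24.]] side [[-109.  -23.]
 [-107.   27.]]
plate 94 [-106.42462731 -102.54496061  -99.10624441] [53.25822432 57.50565349 59.66239155] -19.535422978824293 19.687122328019974
paddle z@y56,76,96 47.06234573274397 52.12211382819294 57.181881923641896
plate 108 [-109.47443924 -106.94055466 -101.47848644] [48.59526054 55.21129513 58.57611373] -19.803721913616446 19.82998195928933
paddle z@y56,76,96 45.493756925769915 50.662591427841946 55.831425929913976
```

```bash
cat > rel.py <<'E'
from fit import *
from scipy.spatial.transform import Rotation as Ro
f=np.load('fr.npz');Rm,t=f['R'],f['t']
def cur():
    s=manip.get_state();T=Ro.from_quat(s['eef_rot']).as_matrix();p=np.array(s['tcp_pos'])
    return s,T,p
def chute(p): return np.r_[(p[:2]-t)@Rm*1000,p[2]*1000]
def to(x,y,z): # target TCP in chute mm -> tool travel cm, turn deg
    s,T,p=cur();w=np.r_[Rm@np.array([x,y])/1000+t,z/1000]
    cy=np.r_[Rm[:,1],0];a=[]
    for sg in (1,-1):
        d=sg*cy;a.append(np.degrees(np.arctan2(np.dot(np.cross(T[:,0],d),T[:,1]),np.dot(T[:,0],d))))
    print('chute now',chute(p).round(1),'travel',(T.T@(w-p)*100).round(2),'turn',np.round(a,2))
    print('tool x in chute',np.round(Rm.T@T[:2,0],3),'z',np.round(Rm.T@T[:2,2],3),'tool y',T[:,1].round(3),'F',np.round(s['ft_force'],1),'op',round(s['opening'],3),'t',s['time_s'],'j6',s['joint_positions'][5])
E
python3 -c "
from rel import *
to(-135,38,150)
c=load('top')
for n in ('top',): pass
"
```

```text
chute now [316.9 441.7 230.6] travel [-28.73   8.1  -53.34] turn [-109.91   70.09]
tool x in chute [ 0.94  -0.341] z [0.341 0.94 ] tool y [-0.001 -0.001 -1.   ] F [-0.  -0.9  0.6] op 0.997 t 0.1 j6 1.5708151435415587
```

{"op": "step_arm", "data": {"travel": [[-28.73,0,-53.34],[-28.73,0,-53.34],[-28.73,0,-53.34],[-28.73,0,-53.34],[-28.73,0,-53.34],[-28.73,0,-53.34],[-28.73,0,-53.34],[-28.73,0,-53.34]], "turn": [8,16,24,32,40,48,56,64], "jaw": 0.72}}

```text
time_s: 0.9
tcp_pos: [0.4588, 0.1612, 0.2311]
eef_rot: [-0.707, -0.01, 0.01, 0.707]
ft_force: [-0.5, 0.8, -0.5]
opening: 0.72
```

```bash
python3 -c "
from rel import *
to(-135,38,150)"
```

```text
chute now [ 17.  174.2 231.1] travel [ 12.03   8.11 -16.49] turn [-174.24    5.76]
tool x in chute [ 0.1   -0.995] z [0.995 0.1  ] tool y [-0.  0. -1.] F [-0.5  0.8 -0.5] op 0.72 t 0.9 j6 1.8794014847946392
```

{"op": "step_arm", "data": {"travel": [[12,0,-16.5],[12,0,-16.5],[12,0,-16.5],[12,0,-16.5],[12,5,-16.5],[12,8,-16.5],[12,8,-16.5]], "turn": [6,6,6,6,6,6,6]}}

```text
time_s: 1.6
tcp_pos: [0.5809, 0.0017, 0.146]
eef_rot: [0.707, -0.028, 0.022, -0.707]
ft_force: [-0.1, 0.3, 0.5]
opening: 0.719
```

```bash
python3 -c "
from rel import *
to(-135,38,110)
s=grab('side');c=grab('top')
a=cv2.resize(s['frame'][150:350,230:490],(780,600));cv2.imwrite('pics/s1.png',a)
for n,cc in (('s',s),('t',c)):
    P=cloud(cc).reshape(-1,3);q=(P[:,:2]-t)@Rm*1000;z=P[:,2]*1000
    m=(abs(q[:,0]+135)<25)&(z>90)&(z<260)&(abs(q[:,1]-38)<90);print(n,m.sum())
    for lo in (110,130,140,150,160,170,180,200,220):
        k=m&(z>lo)&(z<lo+10); 
        if k.sum()>3:
            y=q[k,1]; 
            for kk in (y<38,y>=38):
                if kk.sum()>3: print(n,lo,kk.sum(),np.percentile(y[kk],[3,97]).round(),np.percentile(q[k,0][kk],[3,97]).round(), z[k][kk].min().round(1))
"
```

```text
chute now [-133.3   41.   146. ] travel [ 0.33  3.59 -0.17] turn [-1.7998e+02  2.0000e-02]
tool x in chute [ 0. -1.] z [1. 0.] tool y [-0.01 -0.   -1.  ] F [-0.1  0.3  0.5] op 0.719 t 1.6 j6 1.6446486774136493
s 2194
s 150 39 [ 7. 12.] [-145. -123.] 150.2
s 150 22 [74. 85.] [-146. -132.] 152.5
s 160 58 [-1. 12.] [-146. -125.] 160.4
s 160 47 [74. 86.] [-145. -130.] 160.6
s 170 52 [-2. 12.] [-145. -125.] 170.2
s 170 53 [74. 87.] [-145. -130.] 170.1
s 180 62 [ 2. 12.] [-145. -124.] 180.2
s 180 30 [74. 87.] [-146. -137.] 180.2
s 200 120 [-20.  12.] [-147. -124.] 200.1
s 200 162 [ 71. 104.] [-147. -125.] 200.0
s 220 114 [-20.  36.] [-151. -128.] 220.0
s 220 162 [ 41. 107.] [-152. -121.] 220.0
t 523
t 160 9 [72. 80.] [-126. -121.] 162.8
t 170 4 [69. 76.] [-122. -121.] 170.5
t 180 4 [69. 81.] [-126. -122.] 182.3
t 200 63 [ 72. 100.] [-136. -119.] 200.3
t 220 68 [ 62. 102.] [-149. -115.] 220.1
```

View pics/s1.png

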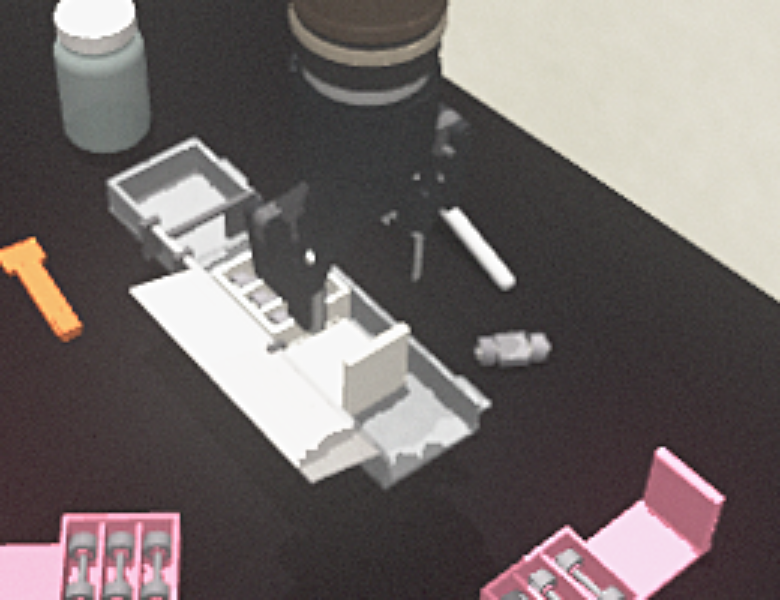

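{"op": "step_arm", "data": {"travel": [[0.4,3,0],[0.4,6,0],[0.4,8,0],[0.4,8,0]], "turn": [0,0,0,0]}}

```text
time_s: 2.1
tcp_pos: [0.5871, 0.0027, 0.071]
eef_rot: [0.707, -0.025, 0.024, -0.707]
ft_force: [-2.1, -0.1, 0.2]
opening: 0.723
```

```bash
python3 -c "
from rel import *
to(-133,37,60)"
```

```text
chute now [-131.9   34.8   71. ] travel [-0.21  1.1  -0.11] turn [-1.7986e+02  1.4000e-01]
tool x in chute [ 0.003 -1.   ] z [1.    0.003] tool y [-0.002 -0.    -1.   ] F [-2.1 -0.1  0.2] op 0.723 t 2.1 j6 1.6441730766613936
```

{"op": "step_arm", "data": {"travel": [[-0.2,1,0],[-0.2,1.3,0],[-0.2,1.3,0],[-0.2,1.3,0]], "turn": [0,0,0,0]}}

```text
time_s: 2.5
tcp_pos: [0.5863, 0.0023, 0.0593]
eef_rot: [-0.707, 0.024, -0.025, 0.707]
ft_force: [-0.0, -0.7, -0.3]
opening: 0.72
```

```bash
python3 -c "
from rel import *
to(-133,37,40)"
```

```text
chute now [-132.3   35.6   59.3] travel [-0.14  1.93 -0.07] turn [-1.7991e+02  9.0000e-02]
tool x in chute [ 0.002 -1.   ] z [1.    0.002] tool y [ 0.001 -0.    -1.   ] F [-0.  -0.7 -0.3] op 0.72 t 2.5 j6 1.6444339928860663
```

{"op": "step_arm", "data": {"travel": [[0,0.4,0],[0,0.8,0],[0,1.2,0],[0,1.6,0],[0,2.0,0],[0,2.0,0]], "turn": [0,0,0,0,0,0]}}

```text
time_s: 3.1
tcp_pos: [0.5853, 0.0023, 0.0377]
eef_rot: [0.707, -0.025, 0.024, -0.707]
ft_force: [-1.8, 0.0, 2.8]
opening: 0.717
```

{"op": "step_arm", "data": {"travel": [[0,0.2,0],[0,0.3,0],[0,0.3,0]], "turn": [0,0,0]}}

```text
time_s: 3.4
tcp_pos: [0.5856, 0.0022, 0.0352]
eef_rot: [0.707, -0.025, 0.025, -0.707]
ft_force: [-3.0, -0.5, 3.5]
opening: 0.718
```

{"op": "step_arm", "data": {"travel": [[0,0.2,0],[0,0.2,0]], "turn": [0,0]}}

```text
time_s: 3.6
tcp_pos: [0.5858, 0.0023, 0.0332]
eef_rot: [-0.707, 0.025, -0.025, 0.707]
ft_force: [-2.2, 0.2, 2.6]
opening: 0.718
```

{"op": "step_arm", "data": {"travel": [[0,0.2,0],[0,0.2,0]], "turn": [0,0]}}

```text
time_s: 3.8
tcp_pos: [0.586, 0.0022, 0.0312]
eef_rot: [0.707, -0.024, 0.025, -0.707]
ft_force: [-1.8, -0.0, 3.8]
opening: 0.72
```

{"op": "step_arm", "data": {"travel": [[0,0.2,0],[0,0.2,0]], "turn": [0,0]}}

```text
time_s: 4.0
tcp_pos: [0.5863, 0.0022, 0.0304]
eef_rot: [0.707, -0.024, 0.025, -0.707]
ft_force: [-3.3, 0.1, 10.4]
opening: 0.722
```

Force jumps to about 10 N at TCP z 30 mm, which fits the gate reaching its stop. I'll check this by camera.

```bash
python3 -c "
from rel import *
to(0,36,31)
s=grab('side');c=grab('top')
a=cv2.resize(s['frame'][170:320,240:440],(800,600),interpolation=cv2.INTER_CUBIC);cv2.imwrite('pics/s2.png',a)
for n,cc in (('s',s),('t',c)):
    P=cloud(cc).reshape(-1,3);q=(P[:,:2]-t)@Rm*1000;z=P[:,2]*1000
    m=(q[:,1]>60)&(q[:,1]<92)&(q[:,0]>-60)&(q[:,0]<22)&(z>15)&(z<60)
    if m.sum()>10:
        k=np.linalg.lstsq(np.c_[q[m,1],np.ones(m.sum())],z[m],rcond=None)[0];print(n,m.sum(),'paddle z@76',k[0]*76+k[1],'tilt',np.arctan(k[0]))
    m=(abs(q[:,0]-65)<12)&(abs(q[:,1])<40)&(z>48)&(z<100);print(n,'blade',m.sum(),np.percentile(z[m],[5,50,95]) if m.any() else '')
    m=(abs(q[:,1])<20)&(z>48)&(z<66)&(q[:,0]<-85)&(q[:,0]>-118);print('plate',m.sum(),np.percentile(q[m,0],[5,50,95]) if m.any() else '')
"
```

```text
chute now [-132.4   35.6   30.4] travel [-1.000e-02 -6.000e-02  1.324e+01] turn [-1.7991e+02  9.0000e-02]
tool x in chute [ 0.002 -1.   ] z [1.    0.002] tool y [ 0.001 -0.    -1.   ] F [-3.3  0.1 10.4] op 0.722 t 4.0 j6 1.6444057774846903
s 597 paddle z@76 32.60148066652492 tilt -0.30233854392244874
s blade 214 [51.36957078 64.64859063 79.85372593]
plate 4 [-110.5334692  -108.84443412 -107.75543423]
t 774 paddle z@76 32.508398665179726 tilt -0.3118968674494636
t blade 162 [50.77284524 67.12827017 84.14283285]
plate 66 [-105.03783333 -101.43200946  -98.99965929]
```

View pics/s2.png

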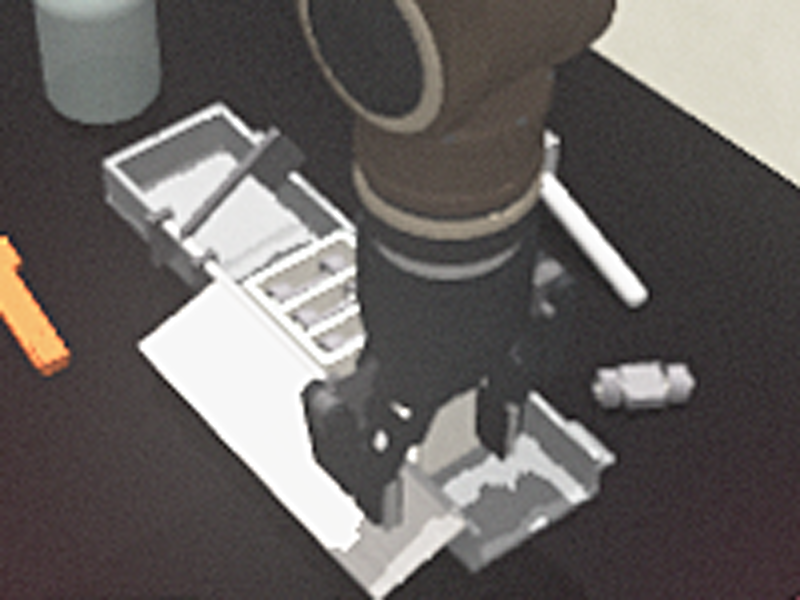

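The gate is fully open: the paddle tilt changed by about 0.55 rad and the blade is up, at crop (240,170). One fingertip is on the paddle at (385,500), the other behind the plate at (500,430). Now I'll push along tool +z.

{"op": "step_arm", "data": {"travel": [[0,0,0.4],[0,0,0.8],[0,0,1.2],[0,0,1.5],[0,0,1.9],[0,0,2.3],[0,0,2.8],[0,0,3.3]], "turn": [0,0,0,0,0,0,0,0]}}

```text
time_s: 4.9
tcp_pos: [0.5884, 0.0325, 0.0303]
eef_rot: [0.709, -0.025, 0.026, -0.705]
ft_force: [-4.1, -10.4, 11.1]
opening: 0.719
```

```bash
python3 -c "
from rel import *
to(-4,36,31)"
```

```text
chute now [-102.1   35.7   30.3] travel [-0.03 -0.12  9.81] turn [-180.    0.]
tool x in chute [ 0. -1.] z [1. 0.] tool y [ 0.001 -0.006 -1.   ] F [ -4.1 -10.4  11.1] op 0.719 t 4.9 j6 1.7002778860157763
```

{"op": "step_arm", "data": {"travel": [[0,0,0.5],[0,0,1.0],[0,0,1.5],[0,0,2.0],[0,0,2.5],[0,0,3.0],[0,0,3.5],[0,0,4.0]], "turn": [0,0,0,0,0,0,0,0]}}

```text
time_s: 5.7
tcp_pos: [0.5912, 0.0725, 0.0303]
eef_rot: [0.709, -0.025, 0.026, -0.705]
ft_force: [-4.4, -11.1, 11.3]
opening: 0.724
```

```bash
python3 -c "
from rel import *
to(-4,36,31)
s=grab('side');c=grab('top')
a=cv2.resize(c['frame'][150:300,190:390],(800,600),interpolation=cv2.INTER_CUBIC);cv2.imwrite('pics/t3.png',a)
for n,cc in (('s',s),('t',c)):
    P=cloud(cc).reshape(-1,3);q=(P[:,:2]-t)@Rm*1000;z=P[:,2]*1000
    m=(abs(q[:,1])<25)&(z>24)&(z<34)&(q[:,0]<140)&(q[:,0]>10);print(n,'tray front',m.sum(),np.percentile(q[m,0],[2,50,98]) if m.any() else '')
"
```

```text
chute now [-62.   35.8  30.3] travel [-0.02 -0.1   5.8 ] turn [-180.    0.]
tool x in chute [ 0. -1.] z [1. 0.] tool y [ 0.001 -0.006 -1.   ] F [ -4.4 -11.1  11.3] op 0.724 t 5.7 j6 1.7669590657624472
s tray front 82 [40.3799487  66.37096686 87.77726222]
t tray front 336 [20.52207209 52.43870266 90.08642054]
```

View pics/t3.png

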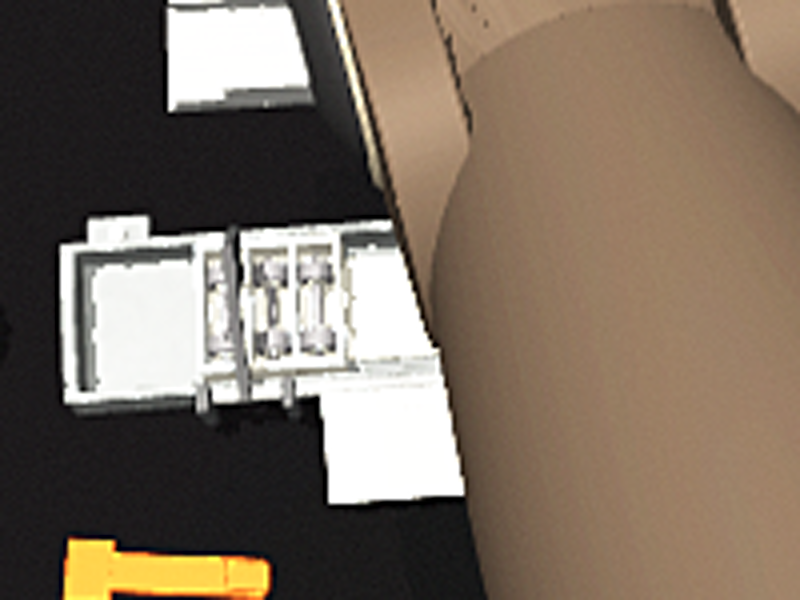

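The rack runs straight under the raised blade. Its nose is at crop x≈200, which is chute x≈89 and agrees with TCP + 11 + 140 mm. That leaves 58 mm.

{"op": "step_arm", "data": {"travel": [[0,0,0.6],[0,0,1.2],[0,0,1.8],[0,0,2.4],[0,0,3.0],[0,0,3.6],[0,0,4.2],[0,0,4.7]], "turn": [0,0,0,0,0,0,0,0]}}

```text
time_s: 6.6
tcp_pos: [0.5944, 0.1194, 0.0303]
eef_rot: [0.709, -0.025, 0.026, -0.705]
ft_force: [-5.0, -10.7, 11.2]
opening: 0.723
```

{"op": "step_arm", "data": {"travel": [[0,0,0.2],[0,0,0.4],[0,0,0.6],[0,0,0.8]], "turn": [0,0,0,0]}}

```text
time_s: 7.0
tcp_pos: [0.595, 0.1273, 0.0303]
eef_rot: [0.709, -0.025, 0.026, -0.705]
ft_force: [-4.7, -9.9, 11.4]
opening: 0.721
```

```bash
python3 -c "
from rel import *
to(-4,36,31)"
```

```text
chute now [-7.  35.9 30.3] travel [-0.01 -0.07  0.3 ] turn [-180.    0.]
tool x in chute [ 0. -1.] z [1. 0.] tool y [ 0.001 -0.005 -1.   ] F [-4.7 -9.9 11.4] op 0.721 t 7.0 j6 1.855540348087876
```

{"op": "step_arm", "data": {"travel": [[0,0,0.15],[0,0,0.3],[0,0,0.3]], "turn": [0,0,0]}}

```text
time_s: 7.3
tcp_pos: [0.5952, 0.1305, 0.0303]
eef_rot: [0.708, -0.025, 0.026, -0.705]
ft_force: [-4.2, -10.0, 11.8]
opening: 0.716
```

{"op": "step_arm", "data": {"travel": [[0,0,0.1],[0,0,0.2],[0,0,0.2]], "turn": [0,0,0]}}

```text
time_s: 7.6
tcp_pos: [0.5953, 0.1315, 0.0303]
eef_rot: [0.709, -0.025, 0.026, -0.704]
ft_force: [-3.9, -12.8, 12.2]
opening: 0.718
```

{"op": "step_arm", "data": {"travel": [[0,0,0.1],[0,0,0.2],[0,0,0.2]], "turn": [0,0,0]}}

```text
time_s: 7.9
tcp_pos: [0.5953, 0.1316, 0.0303]
eef_rot: [0.71, -0.025, 0.027, -0.703]
ft_force: [-4.2, -19.0, 13.1]
opening: 0.717
```

The push force rises from 10 to 19 N with no further travel, so the rack is against the stop. I'll check this by camera before releasing.

```bash
python3 -c "
from rel import *
to(-4,36,31)
s=grab('side');c=grab('top')
a=cv2.resize(c['frame'][190:290,190:340],None,fx=4,fy=4,interpolation=cv2.INTER_CUBIC);b=cv2.resize(s['frame'][180:280,240:390],None,fx=4,fy=4,interpolation=cv2.INTER_CUBIC)[:200]
cv2.imwrite('pics/h4.png',np.vstack([a,b]))"
```

```text
chute now [-2.8 35.9 30.3] travel [-0.01 -0.06 -0.12] turn [ 1.7987e+02 -1.3000e-01]
tool x in chute [-0.002 -1.   ] z [ 1.    -0.002] tool y [ 0.001 -0.011 -1.   ] F [ -4.2 -19.   13.1] op 0.717 t 7.9 j6 1.8670172569510186
```

View pics/h4.png

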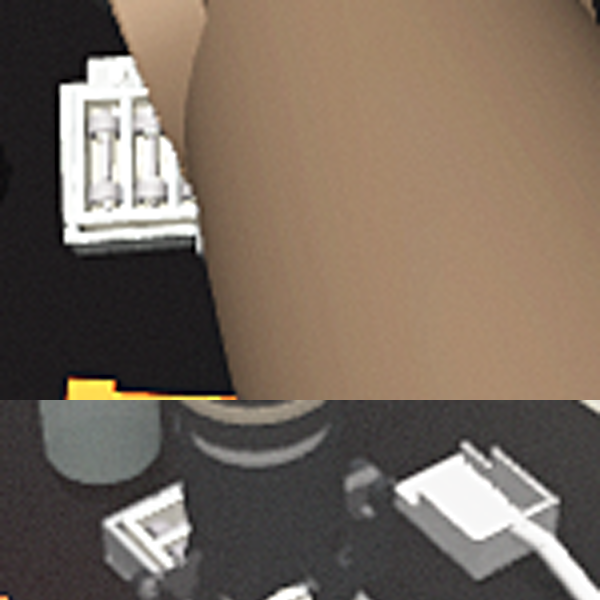

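Home is confirmed: the tray lies against the stop at crop x≈80 with no gap. Next I'll back off while still pressing the paddle, then rise.

{"op": "step_arm", "data": {"travel": [[0,0,-0.3],[0,0,-0.6],[0,0,-0.9],[0,0,-1.2],[0,0,-1.2]], "turn": [0,0,0,0,0]}}

```text
time_s: 8.5
tcp_pos: [0.5951, 0.1266, 0.0305]
eef_rot: [-0.705, 0.024, -0.025, 0.708]
ft_force: [-2.1, 5.2, 7.6]
opening: 0.721
```

{"op": "step_arm", "data": {"travel": [[0,-0.4,0],[0,-0.8,0],[0,-1.2,0],[0,-1.6,0],[0,-2.0,0],[0,-2.5,0],[0,-4,0],[0,-7,0]], "turn": [0,0,0,0,0,0,0,0]}}

```text
time_s: 9.3
tcp_pos: [0.5925, 0.1243, 0.0974]
eef_rot: [0.707, -0.027, 0.023, -0.706]
ft_force: [0.0, 0.4, -0.6]
opening: 0.724
```

{"op": "step_arm", "data": {"travel": [[0,-4,-3],[0,-8,-7],[0,-12,-12],[0,-12,-17],[0,-12,-22],[0,-12,-25],[0,-12,-25],[0,-12,-25]], "turn": [0,0,0,0,0,0,0,0]}}

```text
time_s: 10.1
tcp_pos: [0.5765, -0.1257, 0.2192]
eef_rot: [-0.707, 0.026, -0.025, 0.707]
ft_force: [1.0, 0.1, 0.1]
opening: 0.719
```

```bash
python3 -c "
from rel import *
to(0,36,31)
s=grab('side');c=grab('top')
a=cv2.resize(c['frame'][185:285,190:390],None,fx=4,fy=4,interpolation=cv2.INTER_CUBIC);b=cv2.resize(s['frame'][180:330,240:440],None,fx=4,fy=4,interpolation=cv2.INTER_CUBIC)
cv2.imwrite('pics/f5.png',cv2.resize(np.vstack([a,b]),(480,600)))
for n,cc in (('s',s),('t',c)):
    P=cloud(cc).reshape(-1,3);q=(P[:,:2]-t)@Rm*1000;z=P[:,2]*1000
    m=(q[:,1]>60)&(q[:,1]<92)&(q[:,0]>-150)&(q[:,0]<22)&(z>15)&(z<70)
    if m.sum()>10:
        k=np.linalg.lstsq(np.c_[q[m,1],np.ones(m.sum())],z[m],rcond=None)[0];print(n,m.sum(),'paddle z@76',k[0]*76+k[1],'tilt',np.arctan(k[0]))
    m=(abs(q[:,1])<20)&(z>50)&(z<66)&(q[:,0]<40)&(q[:,0]>-40);print('plate',m.sum(),np.percentile(q[m,0],[5,50,95]) if m.any() else '')
"
```

```text
chute now [-260.7   36.3  219.2] travel [1.000e-02 1.882e+01 2.607e+01] turn [ 1.7993e+02 -7.0000e-02]
tool x in chute [-0.001 -1.   ] z [ 1.    -0.001] tool y [-0.001  0.    -1.   ] F [1.  0.1 0.1] op 0.719 t 10.1 j6 1.4285254928982098
s 1031 paddle z@76 50.68757606235594 tilt 0.252247578737317
plate 81 [ 5.95910353  8.46048554 13.50527853]
t 1520 paddle z@76 52.116949347512396 tilt 0.2523663467604223
plate 92 [ 8.58419696 12.35505039 15.92039857]
```

View pics/f5.png

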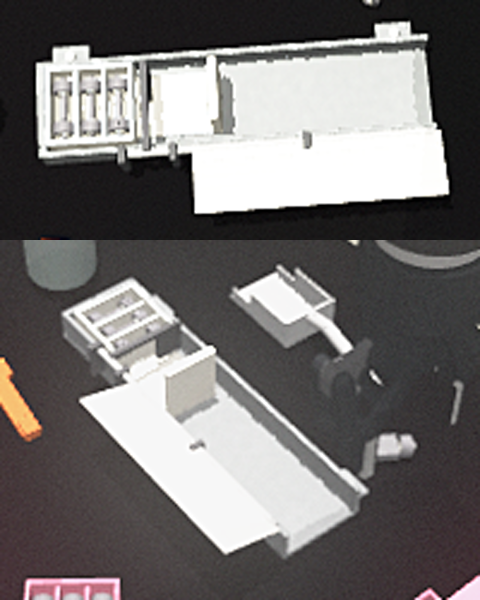

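The rack is home, with its plate moved about 115 mm against 114.5 expected. The gate is shut behind the tray (paddle tilt 0.25, as at the start), and the arm is clear.

```bash
python3 -c "
from workcell import manip
print(manip.hand_in())"
```

```text
the job is handed in; nothing more can be done
None
```

The rack is home against the end stop, the gate is shut behind the tray, and I handed the job in at about 10 s of robot time. The hand-in reports no verdict.

**What I did:** I put one fingertip on the paddle and pressed until the force rose from about 4 to 10 N, which is the gate's stop. With the other fingertip I pushed the rack by its rear plate about 115 mm under the raised blade. At the end stop the push force rose from 10 to 19 N with no further travel. I then backed the fingertip off the plate, raised the gripper so the gate closed, and moved the arm clear.

**Last checks:**
- **Gate opening:** the paddle tilt changed by about 0.55 rad when pressed, matching fully open.
- **Rack position:** the plate moved 115 mm in both camera views against 114.5 mm expected, and the tray lies against the stop with no visible gap.
- **Gate shut:** the paddle is back at its starting tilt of 0.25 rad, and its middle line is at 51–52 mm against 53 mm given.
- **Robot clear:** the final force reading is about 1 N or less, so the robot is touching nothing.
- **Bystanders:** the arm stayed clear of the jar, scoop, separator, axle and pink racks. I did not measure their positions again at the end.

No check failed. The two cameras disagreed by 2–4 mm in absolute position, but they agreed on the distance moved.

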